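# Slide the cast iron off the drainer into the wash tub

### The job

The cast-iron griddle plate and the round iron weight on the drainer stand need soaking. First fold the stand's end gate all the way down towards the tub, then slide the two iron pieces, which are too heavy to lift, along the stand and tip them over the lowered gate so that both end up right inside the tub, clear of the stand and its gate. Do not lift them, and leave the soap bottle, mug and bowl where they are.

Things in the scene. Friction and masses are not known exactly. Their poses are not given: they have to be found in the camera images.
- stand_top (a point): Centre of the top plate's surface of the steel drainer stand, 90 mm above the counter. The stand is fixed. Its plate measures 290 mm along its x and 380 mm along its y; its +y end faces the tub and is closed only by the gate. The other three edges have upright lips 4 mm thick and 10 mm high above the plate.
- gate_hinge (a point): Middle of the gate's hinge line, at the +y end of the stand's plate (190 mm from stand_top along the stand's y, same height). The axes are the stand's: x runs along the hinge, y outwards to the tub.
- gate (a joint): The steel end gate, a flap 276 mm wide, 40 mm tall and 4 mm thick, hinged along the stand's +y edge. Angle in rad: 0 = upright, 1.57 = level and pointing to the tub, 2.0 = fully down (its stop), sloping 25 degrees down over the tub's near wall, so its free edge is then 36 mm beyond the hinge and 17 mm below the plate. Starts upright or leaning out a little. The hinge is stiff (about 0.15 N m), so the gate stays where it is left. Pushing it from the stand's side opens it.
- tub_floor (a point): Centre of the inner floor of the white plastic wash tub, 5 mm above the counter. Fixed. Outside 310 mm along its x, 230 mm along its y, 72 mm high, with walls and floor 5 mm thick, open on top. It stands at the gate's end of the stand, its -y wall 9 to 15 mm beyond the hinge line.
- griddle_mid (a point): Centre, half-way up, of the cast-iron griddle plate: a flat dark rectangle 95 mm along its x, 120 mm along its y, 24 mm high, with a raised rim; lies flat on the stand with its y roughly along the stand's y. About 1.5 kg (1.2 to 1.9), loose, slides on the stand under a push of about 6 to 15 N.
- weight_mid (a point): Centre, half-way up, of the round cast-iron weight: a dark disc of 110 mm diameter, 34 mm high, its side upright up to 26 mm, then bevelled; lies flat on the stand beside the griddle. About 2 kg (1.6 to 2.5), loose, slides on the stand under a push of about 8 to 20 N. The griddle and the weight lie side by side across the stand's x (about 68 mm either side of the middle, either way round), both at least 75 mm from the gate.
- soap: White soap bottle, 60 mm diameter, about 150 mm tall, standing on the counter beyond the stand's -y end; origin at the centre of its underside. Leave it.
- mug: Blue mug, 76 mm diameter, 85 mm tall, on the counter beyond the tub; origin at the centre of its underside. Leave it.
- bowl: White bowl, 100 mm diameter, 50 mm tall, on the counter on the far side; origin at the centre of its underside. Leave it.
Things that resemble listed ones, but are neither listed nor needed, are in the scene too. Leave any pink or yellow look-alike of the part that bears weight_mid alone. Leave any turquoise look-alike of the part that bears griddle_mid alone.

How it is judged:
By the outcome, as a careful person would: the job done as asked, in the order asked, and still so for the second after the job is handed in, with the robot touching nothing.
It also fails if it takes over 72 s, if anything falls off the work surface, if the arm or the gripper's body presses on something with over 40 N, if the wrist force passes 120 N, or if a joint passes its speed limit or range.

### The arm

A 6-joint arm with a two-finger parallel gripper is mounted at the origin on the work surface. World frame = base frame: x ahead of the robot, y to its left, z up, the work surface at z = 0. Lengths are in m, angles in rad, forces in N, time in s.
With the tool pointing down it reaches from about 0.375 to 0.9 m from the base axis. Payload 3.1 kg.
Tool frame: the origin (TCP) lies midway between the tips of the shut fingers; the grasp point (between the pads) lies 19 mm behind it; z points along the fingers, y is the line along which they close (so a half turn about z gives the same grasp; the last joint's range is limited). The gripper opens to 87 mm and grips with 3 to 60 N. Pads are 19 mm wide; open, the fingers measure 117 mm over their backs; the gripper's body (75 mm by 190 mm) begins 51 mm behind the grasp point.
Start: joints at [1.091, 0.527, 1.433, -0, 1.181, -0.178], TCP at [0.186, 0.597, 0.223] pointing down, gripper open.
Joint ranges: [-3.08, 3.08], [-0.75, 2.2], [0.22, 2.44], [-1.43, 4.57], [0, 2.65], [-2.85, 2.85]. Speed limits (rad/s): [2.79, 2.79, 3.14, 3.14, 3.14, 3.14].

### API

Orientations are given as a unit quaternion [x, y, z, w].
In Python, from rig import status, imaging, order gives the robot as it stands.
- The arm moves only by the tool arm_command, never from a script. Its argument "deltas" is one flat list of numbers, 5 for each row, row after row: the opening, from -1 (shut) to 1 (fully open), so that 0 is half open, then the shift along the tool's x, y, z in m, then the turn about the tool's z in rad. In form: [gripper, tx, ty, tz, roll, gripper, tx, ty, tz, roll, ...]. A call has 1 to 12 rows; each row shifts and turns the commanded pose from where the row before left it, along the tool's axes as they then stand; what a row does not reach is not made up. A row lasts 1/8 s, in which the tool goes at most 62.5 mm and 10.7 degrees, less where a joint would pass 70% of its speed; a pose out of reach is approached as far as the arm can. A call with a gripper value outside its range is refused whole. The fingers move at their own pace and stop on an object; "newtons" is the grip in N (left out, the last holds). Time passes only in rows, so rows that do not move let the fingers close. It gives the time, the measured TCP pose, the force, the opening and the grip force at its end, in the units of the state.
- status.get_obs(): the state, without advancing time (a new reading comes with each control period).
- imaging.camera(name): name is "scene" or "top"; returns (picture, depth): 420x560x3 uint8, red, green, blue; 420x560 float32, m along the optical axis (not along the pixel's ray), 0 where there is no reading.
- imaging.camera_params(name): a dict with "intrinsics" (3x3 intrinsics, pixels), "k1" (the pictures are not rectified: a ray, as slopes to the right and down, at radius r is drawn at 1 + k1 r^2 times it, then the intrinsics apply), "camera_from_world" (4x4, takes a point from world to camera coordinates). Camera axes: x right, y up, looking along -z (the intrinsics and any distortion apply to the point x, -y, -z); pixel columns grow to the right and rows downward; lengths in m; the calibration is good to about 2 mm. A picture is of the moment at which its call begins. camera_params takes no time and is no camera call.
- order.hand_in(): hands the job in; it is judged then, once.
The state is a dict: "time": time; "q": joint angles; "joint_velocities": joint speeds; "joint_torque": joint torques, N m; "position": TCP position; "tool_rot": TCP orientation; "ft_force": force on the tool from outside, world axes, zero at the start; "moment": the same for the moment, N m; "grip_width": finger opening in m; "grip_force": force on a finger pad.
Only numpy, scipy, OpenCV 4.12 (cv2) and the standard library are available. Lean on these libraries where they do the work, as an engineer would, in place of code of your own. Each camera call takes 0.05 s, during which the arm holds its last target. There are 200 camera calls.

## Working session

There is one attempt and no reset: what is moved stays moved. The work goes in short steps, Python scripts to look and compute and a tool call to move; the robot and the scene stay as the last step left them, time stands still between calls to the robot, and variables do not carry over. Pictures are saved under pics/ and viewed, at most 10 in all, crops included, and the job is handed in when it is done.

Besides the shell and the picture viewer there is one more tool, called after "Request:" by a JSON object that holds its "name" and its "arguments", one argument or row to a line. arm_command: Moves the arm, as the interface text tells. Its arguments: {"type":"object","properties":{"deltas":{"type":"array"},"newtons":{"type":"number"}},"required":["deltas"]}

```bash
mkdir -p pics; cat > h.py <<'E'
import numpy as np, cv2
from rig import status, imaging, order
def snap(n):
    im,d=imaging.camera(n); return im,d
def world(n,u,v,d,P=None):
    P=P or imaging.camera_params(n); K=np.array(P["intrinsics"]); k=P["k1"]; T=np.array(P["camera_from_world"])
    pts=np.stack([np.ravel(u),np.ravel(v)],1).astype(float)[:,None]
    x=cv2.undistortPoints(pts,K,np.array([k,0,0,0,0.]))[:,0]
    d=np.ravel(d); c=np.stack([x[:,0]*d,-x[:,1]*d,-d],1)
    return (c-T[:3,3])@T[:3,:3]
def plane(n,u,v,z):
    a=world(n,u,v,np.ones(np.size(u))); T=np.array(imaging.camera_params(n)["camera_from_world"]); o=-T[:3,:3].T@T[:3,3]
    r=a-o; return o+r*((z-o[2])/r[:,2])[:,None]
E
python3 - <<'E'
from h import *
for n in("scene","top"):
    im,d=snap(n); cv2.imwrite(f"pics/{n}0.png",im[:,:,::-1]); np.save(n+"d.npy",d); np.save(n+"i.npy",im)
o=status.get_obs(); print({k:np.round(v,3) for k,v in o.items()})
E
```

```text
{'time': np.float64(0.1), 'q': array([ 1.091,  0.528,  1.434,  0.   ,  1.181, -0.178]), 'joint_velocities': array([-0.001, -0.004, -0.002, -0.   ,  0.001, -0.002]), 'joint_torque': array([  0.   , -44.099, -17.715,   0.064,   0.053,  -0.   ]), 'position': array([0.185, 0.596, 0.222]), 'tool_rot': array([ 0.15 ,  0.989, -0.001, -0.   ]), 'ft_force': array([-0.048,  0.001,  0.412]), 'moment': array([ 0.002,  0.038, -0.026]), 'grip_force': np.float64(0.0), 'grip_width': np.float64(0.087)}
```

View pics/scene0.png

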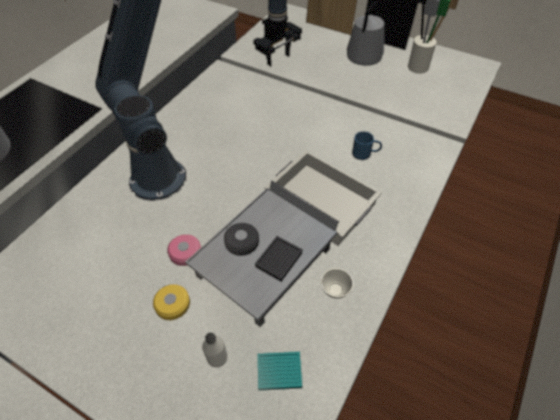

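View pics/top0.png

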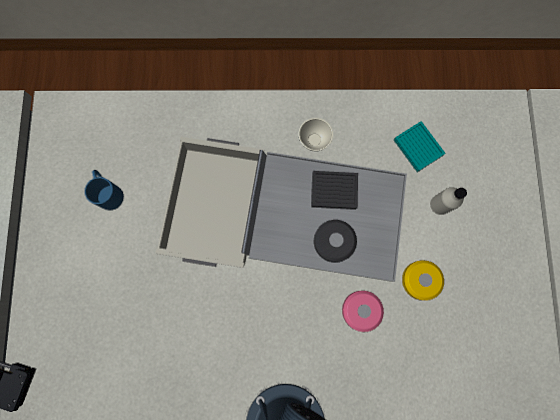

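The top view shows the stand (248–405, 153–280) with its gate at about column 256 and the tub to the left (160–262, 143–267).
- **Weight candidates:** dark disc (335,240), pink (363,311), yellow (424,280). I choose the dark one, on the stand.
- **Griddle candidates:** dark rectangle (335,190), turquoise (419,146). I choose the dark one.

```bash
cat > m.py <<'E'
from h import *
def measure(im,d):
    vv,uu=np.mgrid[:420,:560]; W=world("top",uu,vv,d).reshape(420,560,3); z=W[...,2]
    hs=im.max(2).astype(int); out={}
    reg=np.zeros((420,560),bool); reg[130:300,150:415]=1
    st=reg&(abs(z-.09)<.006)&(uu>235)
    dark=reg&(hs<90)&(z>.1)&(z<.135)
    n,l,s,c=cv2.connectedComponentsWithStats(dark.astype(np.uint8))
    for i in range(1,n):
        if s[i,4]>300:
            p=W[l==i]; r=cv2.minAreaRect(p[:,:2].astype(np.float32)); print("dark",s[i,4],c[i].round(),np.round(r[0],4),np.round(r[1],3),round(r[2],1),"z",np.percentile(p[:,2],[5,50,95]).round(3))
    return W,st
E
python3 - <<'E'
from m import *
d=np.load("topd.npy"); im=np.load("topi.npy"); W,st=measure(im,d)
z=W[...,2]
n,l,s,c=cv2.connectedComponentsWithStats(((z>.08)&(z<.14)).astype(np.uint8))
for i in range(1,n):
    if s[i,4]>2000: r=cv2.minAreaRect(W[l==i][:,:2].astype(np.float32)); print("stand",s[i],np.round(r[0],4),np.round(r[1],3),r[2],cv2.boxPoints(r).round(3).tolist())
g=(z>.118)&(z<.15); g[:,:230]=0; g[:,285:]=0; g[:140]=0;g[280:]=0
p=W[g]; print("gate",len(p),cv2.fitLine(p[:,:2].astype(np.float32),2,0,.01,.01).ravel(),p.min(0),p.max(0))
print("counter z",np.median(z[330:380,100:200]))
t=(z>.055)&(z<.08); t[:,262:]=0; t[:,:150]=0;t[:140]=0;t[270:]=0
r=cv2.minAreaRect(W[t][:,:2].astype(np.float32));print("tub",np.round(r[0],4),np.round(r[1],3),r[2],cv2.boxPoints(r).round(3).tolist(),np.median(z[t]))
cv2.imwrite("pics/c1.png",cv2.resize(im[140:290,150:430,::-1],None,fx=2.8,fy=2.8))
E
```

```text
dark 426 [254. 204.] [0.5749 0.0764] [0.01  0.275] 80.6 z [0.101 0.114 0.126]
dark 1668 [334. 190.] [ 0.6083 -0.1328] [0.121 0.096] 86.8 z [0.104 0.109 0.116]
dark 1282 [335. 241.] [ 0.4722 -0.1292] [0.107 0.109] 25.4 z [0.116 0.124 0.128]
stand [  241   150   166   132 16516] [ 0.5441 -0.1088] [0.399 0.291] 80.41927337646484 [[0.367000013589859, -0.2809999883174896], [0.6549999713897705, -0.33000001311302185], [0.7210000157356262, 0.06400000303983688], [0.4339999854564667, 0.1120000034570694]]
gate 445 [ 0.9860438  -0.16648607  0.5726999   0.08286822] [0.44070457 0.05693759 0.11801149] [0.71209305 0.10959633 0.13475326]
counter z 0.0010298715401897132
tub [0.5911 0.1988] [0.237 0.349] 80.2724838256836 [[0.39899998903274536, 0.1120000034570694], [0.7429999709129333, 0.05299999937415123], [0.7829999923706055, 0.28600001335144043], [0.4390000104904175, 0.3449999988079071]] 0.07137148411803741
```

View pics/c1.png

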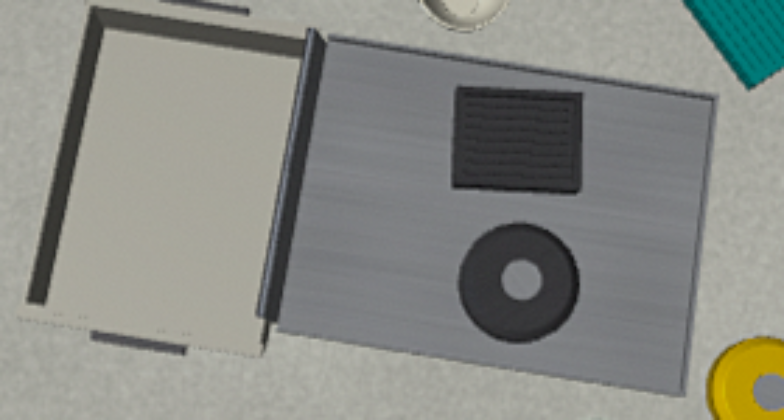

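The crop confirms the dark griddle (517,138) and dark weight (519,282) on the stand, with the gate upright and leaning slightly to the tub (265–325 wide). I'll approach inside the gate with the fingers shut.

Request:
{"name": "arm_command", "arguments": {
  "deltas": [-1, -0.0442, -0.0349, 0, 0, -1, -0.0442, -0.0349, 0, 0, -1, -0.0442, -0.0349, 0, 0, -1, -0.0442, -0.0349, 0, 0, -1, -0.0442, -0.0349, 0, 0, -1, -0.0442, -0.0349, 0, 0, -1, -0.0442, -0.0349, 0, 0, -1, -0.0442, -0.0349, 0, 0, -1, -0.0442, -0.0349, 0, 0, -1, -0.0442, -0.0349, 0, 0, -1, -0.0442, -0.0349, 0, 0, -1, -0.0442, -0.0349, 0, 0]
}}

```text
time: 1.6
position: [0.5683, 0.0376, 0.2222]
tool_rot: [0.15, 0.989, 0.0, -0.0]
ft_force: [0.8, 1.4, 0.3]
grip_width: 0.0004
grip_force: 0.0
```

Request:
{"name": "arm_command", "arguments": {
  "deltas": [-1, 0, 0, 0, 0.1795, -1, 0, 0, 0, 0.1795, -1, 0, 0, 0, 0.1795, -1, 0, 0, 0, 0.1795, -1, 0, 0, 0, 0.1795, -1, 0, 0, 0, 0.1795, -1, 0, 0, 0, 0.1795, -1, 0, 0, 0, 0.1795, -1, 0, 0, 0, 0]
}}

```text
time: 2.72
position: [0.5673, 0.0393, 0.2222]
tool_rot: [0.763, 0.646, -0.0, -0.0]
ft_force: [-0.8, 0.5, 0.6]
grip_width: 0.0002
grip_force: 0.0
```

```bash
cat >> h.py <<'E'
H=np.array([.574,.0695]); SX=np.array([.986,-.1665]); SY=np.array([.1665,.986])
def sf(p): p=np.asarray(p)[...,:2]-H; return np.stack([p@SX,p@SY],-1)
def st():
    o=status.get_obs(); x,y,z,w=o["tool_rot"]; print("t",round(float(o["time"]),2),"stand xy",sf(o["position"]).round(4),"z",round(float(o["position"][2]),4),"yawerr",round(float(2*np.arctan2(y,x)-np.pi/2+.168-np.pi/2),3) ,"F",np.round(o["ft_force"],1),"q6",round(float(o["q"][5]),2),"w",round(float(o["grip_width"]),4))
E
python3 -c "
from h import *
st();print(status.get_obs()['tool_rot'])"
```

```text
t 2.73 stand xy [-0.0015 -0.0309] z 0.2222 yawerr -1.568 F [-0.8  0.5  0.6] q6 0.04 w 0.0002
[ 7.62928009e-01  6.46483252e-01 -3.48682211e-04 -3.68795653e-04]
```

Request:
{"name": "arm_command", "arguments": {
  "deltas": [-1, 0, 0, 0.052, 0, -1, 0, 0, 0.052, 0, -1, 0.014, 0, 0, 0, -1, 0.014, 0, 0, 0, -1, 0.014, 0, 0, 0, -1, 0.008, 0, 0.005, 0, -1, 0.006, 0, 0.008, 0, -1, 0.004, 0, 0.008, 0, -1, 0.001, 0, 0.007, 0, -1, 0, 0, 0.004, 0, -1, 0, 0, 0.003, 0, -1, 0, 0, 0, 0]
}}

```text
time: 4.22
position: [0.579, 0.0991, 0.0835]
tool_rot: [0.764, 0.645, 0.001, 0.001]
ft_force: [1.5, -0.1, 5.0]
grip_width: 0.0003
grip_force: 1.9
```

```bash
sed -i 's/-np.pi\/2+.168-np.pi\/2/-np.pi\/2+.168/' h.py
python3 - <<'E'
from h import *
st(); im,d=snap("top"); st()
im2,_=snap("scene"); cv2.imwrite("pics/c2.png",np.hstack([cv2.resize(im[130:290,150:350],(560,448)),cv2.resize(im2[140:300,230:400],(240,226)).repeat(1,0) if 0 else cv2.copyMakeBorder(cv2.resize(im2[170:270,240:400],(240,150)),0,298,0,0,0)])[:,:,::-1])
E
```

```text
t 4.22 stand xy [-0.      0.0301] z 0.0835 yawerr 0.001 F [ 1.5 -0.1  5. ] q6 0.15 w 0.0003
t 4.28 stand xy [-0.0003  0.0301] z 0.0835 yawerr 0.0 F [ 1.9 -0.4  3.3] q6 0.15 w 0.0003
```

View pics/c2.png

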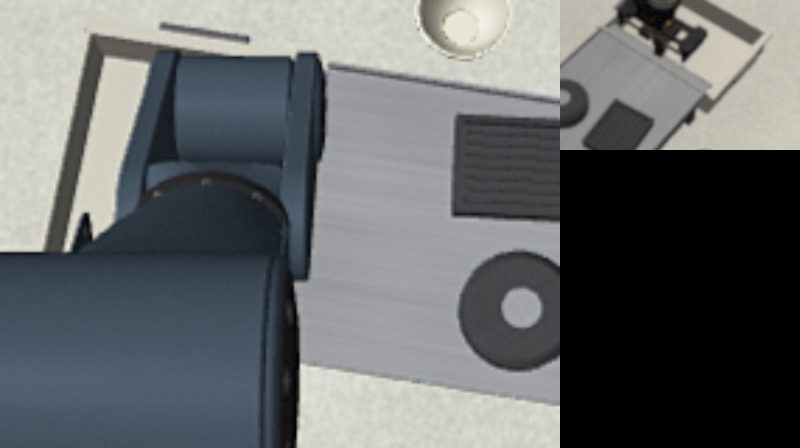

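The arm hides the gate from above, but the scene inset (690,70) shows it folded out. I'll press down until the stop is felt.

Request:
{"name": "arm_command", "arguments": {
  "deltas": [-1, 0, 0, 0.003, 0, -1, 0, 0, 0.003, 0, -1, 0, 0, 0, 0]
}}

```text
time: 4.7
position: [0.5784, 0.099, 0.0797]
tool_rot: [0.764, 0.646, 0.0, 0.001]
ft_force: [-1.0, -1.7, 17.7]
grip_width: 0.0005
grip_force: 7.4
```

Request:
{"name": "arm_command", "arguments": {
  "deltas": [-1, 0, 0, 0.003, 0, -1, 0, 0, 0.003, 0, -1, 0, 0, 0, 0]
}}

```text
time: 5.08
position: [0.5786, 0.0989, 0.0789]
tool_rot: [0.763, 0.646, 0.001, 0.002]
ft_force: [-8.9, -1.2, 48.1]
grip_width: 0.0006
grip_force: 21.2
```

The stop is firm at 48 N. I'll lift and go behind the weight with the fingers part-open as a cradle.

Request:
{"name": "arm_command", "arguments": {
  "deltas": [-1, 0, 0, -0.05, 0, -0.1, 0, 0, -0.05, 0, -0.1, -0.055, -0.011, -0.02, 0, -0.1, -0.055, -0.011, 0, 0, -0.1, -0.055, -0.011, 0, 0, -0.1, -0.055, -0.011, 0, 0, -0.1, -0.055, -0.011, 0, 0, -0.1, -0.055, -0.012, 0, 0, -0.1, 0, 0, 0, 0]
}}

```text
time: 6.2
position: [0.4545, -0.2172, 0.1903]
tool_rot: [0.766, 0.643, -0.0, -0.002]
ft_force: [0.2, -0.0, -0.6]
grip_width: 0.0393
grip_force: 0.0
```

```bash
python3 - <<'E'
from m import *
st(); im,d=snap("top"); W,_=measure(im,d); st()
z=W[...,2]; vv,uu=np.mgrid[:420,:560]
S=sf(W); m=(abs(S[...,0])<.13)&(S[...,1]>-.06)&(S[...,1]<.06)
for y in np.arange(-.03,.06,.008):
    k=m&(abs(S[...,1]-y)<.004); print(round(y,3),k.sum(),np.percentile(z[k],[10,50,90]).round(3) if k.sum() else '')
E
```

```text
t 6.2 stand xy [-0.0701 -0.3026] z 0.1903 yawerr -0.005 F [ 0.2 -0.  -0.6] q6 -0.49 w 0.0393
dark 1639 [335. 190.] [ 0.6082 -0.1329] [0.12  0.096] 86.7 z [0.104 0.109 0.116]
dark 1231 [335. 241.] [ 0.4725 -0.1291] [0.106 0.108] 25.7 z [0.117 0.124 0.127]
t 6.25 stand xy [-0.07   -0.3005] z 0.1903 yawerr -0.003 F [-0.3 -0.8 -0.5] q6 -0.49 w 0.0393
-0.03 233 [0.088 0.091 0.094]
-0.022 238 [0.088 0.091 0.093]
-0.014 236 [0.088 0.091 0.094]
-0.006 242 [0.088 0.091 0.093]
0.002 237 [0.088 0.09  0.093]
0.01 245 [0.084 0.087 0.089]
0.018 256 [0.08  0.083 0.086]
0.026 257 [0.076 0.079 0.082]
0.034 220 [0.073 0.076 0.079]
0.042 34 [0.004 0.007 0.009]
0.05 248 [0.003 0.006 0.009]
0.058 186 [0.003 0.006 0.009]
```

Gate is fully down (slope ends at z≈0.075). I'll descend and push the weight.

Request:
{"name": "arm_command", "arguments": {
  "deltas": [-0.1, 0, 0.002, 0.047, 0, -0.1, 0, 0, 0.047, 0, -0.1, 0.01, 0, 0, 0, -0.1, 0.01, 0, 0, 0, -0.1, 0.01, 0, 0, 0, -0.1, 0.015, 0, 0, 0, -0.1, 0.015, 0, 0, 0, -0.1, 0.015, 0, 0, 0, -0.1, 0.015, 0, 0, 0, -0.1, 0.015, 0, 0, 0, -0.1, 0.015, 0, 0, 0, -0.1, 0.015, 0, 0, 0],
  "newtons": 30
}}

```text
time: 7.75
position: [0.4828, -0.0835, 0.0993]
tool_rot: [0.763, 0.647, -0.0, 0.003]
ft_force: [-1.5, -8.9, -6.4]
grip_width: 0.0395
grip_force: 5.1
```

```bash
python3 - <<'E'
from m import *
st(); im,d=snap("top"); W,_=measure(im,d)
E
```

```text
t 7.75 stand xy [-0.0645 -0.1661] z 0.0993 yawerr 0.004 F [-1.5 -8.9 -6.4] q6 -0.23 w 0.0395
dark 1065 [337. 184.] [ 0.6138 -0.1337] [0.121 0.084] 86.0 z [0.104 0.109 0.116]
dark 331 [283. 224.] [0.5199 0.0019] [0.039 0.075] 65.9 z [0.119 0.124 0.127]
```

Request:
{"name": "arm_command", "arguments": {
  "deltas": [-0.1, 0.015, 0, 0, 0, -0.1, 0.015, 0, 0, 0, -0.1, 0.015, 0, 0, 0, -0.1, 0.015, 0, 0, 0, -0.1, 0.015, 0, 0, 0, -0.1, 0.015, 0, 0, 0, -0.1, 0.015, 0, 0, 0, -0.1, 0.01, 0, 0, 0, -0.1, 0.01, 0, 0, 0, -0.1, 0, 0, 0, 0]
}}

```text
time: 9.05
position: [0.5035, 0.0416, 0.1002]
tool_rot: [0.763, 0.646, 0.002, 0.002]
ft_force: [0.7, -0.1, -0.1]
grip_width: 0.0392
grip_force: 0.0
```

```bash
python3 - <<'E'
from m import *
st(); im,d=snap("top"); i2,_=snap("scene")
cv2.imwrite("pics/c3.png",np.hstack([cv2.resize(im[140:290,150:350],(400,300)),cv2.resize(i2[150:270,220:380],(400,300))])[:,:,::-1])
E
```

```text
t 9.05 stand xy [-0.0649 -0.0393] z 0.1002 yawerr 0.002 F [ 0.7 -0.1 -0.1] q6 0.03 w 0.0392
```

View pics/c3.png

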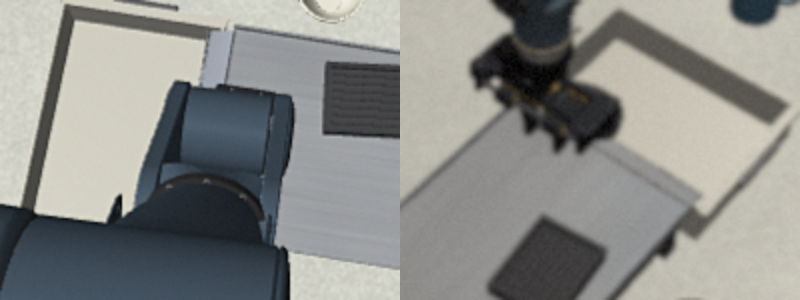

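The weight is at the gate line under the gripper (right panel 605,110), with no contact force left, so it has probably tipped onto the slope. Continuing to push.

Request:
{"name": "arm_command", "arguments": {
  "deltas": [-0.1, 0.01, 0, 0, 0, -0.1, 0.01, 0, 0, 0, -0.1, 0.01, 0, 0, 0, -0.1, 0.01, 0, 0, 0, -0.1, 0.01, 0, 0, 0, -0.1, 0.01, 0, 0, 0, -0.1, 0, 0, 0, 0]
}}

```text
time: 10.02
position: [0.5141, 0.1, 0.0985]
tool_rot: [0.763, 0.646, 0.001, 0.002]
ft_force: [0.8, -4.9, 3.7]
grip_width: 0.0389
grip_force: 2.8
```

```bash
python3 - <<'E'
from m import *
st(); im,d=snap("top"); i2,_=snap("scene")
cv2.imwrite("pics/c4.png",np.hstack([cv2.resize(im[140:290,150:350],(400,300)),cv2.resize(i2[150:270,220:380],(400,300))])[:,:,::-1])
E
```

```text
t 10.03 stand xy [-0.0641  0.0201] z 0.0985 yawerr 0.003 F [ 0.8 -4.9  3.7] q6 0.15 w 0.0389
```

View pics/c4.png

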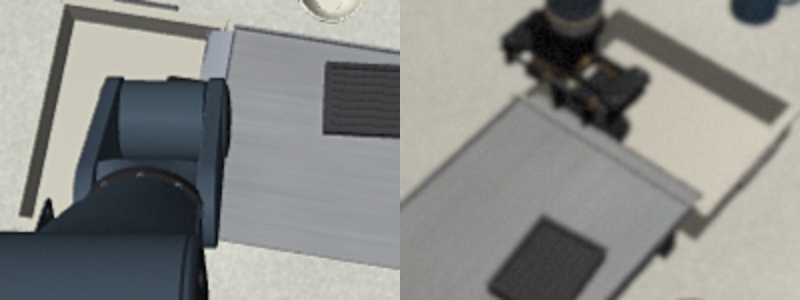

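The weight is now mostly over the tub (right panel ~615,125), still leaning on the gate. Pushing a bit further.

Request:
{"name": "arm_command", "arguments": {
  "deltas": [-0.1, 0.01, 0, 0, 0, -0.1, 0.01, 0, 0, 0, -0.1, 0.01, 0, 0, 0, -0.1, 0.01, 0, 0, 0, -0.1, 0, 0, 0, 0]
}}

```text
time: 10.75
position: [0.5247, 0.1409, 0.1075]
tool_rot: [0.764, 0.646, 0.007, 0.004]
ft_force: [-8.3, -2.1, 61.2]
grip_width: 0.0394
grip_force: 28.6
```

Request:
{"name": "arm_command", "arguments": {
  "deltas": [-0.1, -0.01, 0, -0.05, 0, -0.1, -0.02, 0, -0.04, 0, 0.2, -0.06, 0.022, 0, 0, 0.2, -0.06, 0.022, 0, 0, 0.2, -0.06, 0.022, 0, 0, 0.2, -0.06, 0.022, 0, 0, 0.2, -0.06, 0.022, 0, 0, 0.2, -0.05, 0.022, 0, 0, 0.2, 0, 0, 0, 0]
}}

```text
time: 11.88
position: [0.5853, -0.2542, 0.1871]
tool_rot: [0.765, 0.644, 0.0, 0.001]
ft_force: [-0.2, 0.9, 0.9]
grip_width: 0.0521
grip_force: 0.0
```

```bash
python3 - <<'E'
from m import *
st(); im,d=snap("top"); W,_=measure(im,d); S=sf(W); z=W[...,2]
k=(im.max(2)<90)&(abs(S[...,0])<.14)&(S[...,1]>.02)&(S[...,1]<.235)&(z>.0); k&=(z>.02)
n,l,s,c=cv2.connectedComponentsWithStats(k.astype(np.uint8))
for i in range(1,n):
    if s[i,4]>80: p=S[l==i]; print(s[i,4],p.min(0).round(3),p.max(0).round(3),np.percentile(z[l==i],[3,50,97]).round(3))
cv2.imwrite("pics/c5.png",cv2.resize(im[130:290,150:420],(800,474))[:,:,::-1])
E
```

```text
t 11.88 stand xy [ 0.065  -0.3173] z 0.1871 yawerr -0.004 F [-0.2  0.9  0.9] q6 -0.41 w 0.0521
dark 1418 [337. 188.] [ 0.6083 -0.1326] [0.119 0.095] 85.6 z [0.104 0.108 0.116]
1194 [-0.118  0.109] [-0.01   0.215] [0.035 0.04  0.044]
```

View pics/c5.png

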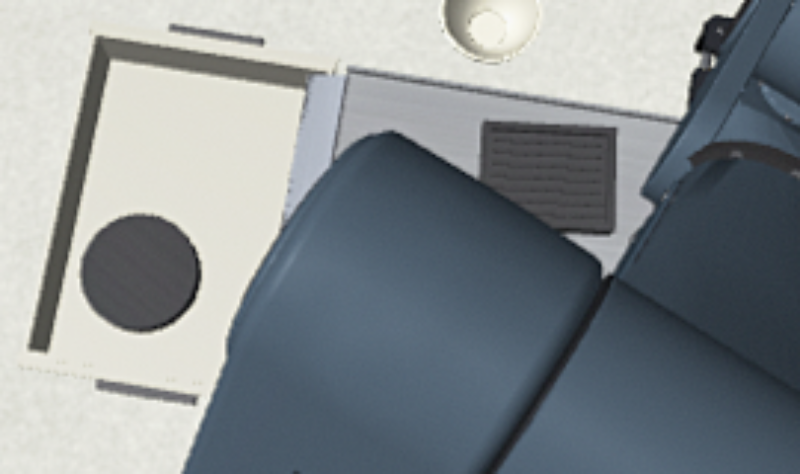

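The weight lies flat in the tub (140,270), in stand frame y 0.109–0.215, clear of the gate. The gate stays down and the griddle is untouched. Now the griddle.

Request:
{"name": "arm_command", "arguments": {
  "deltas": [0.2, 0, 0.002, 0.046, 0, 0.2, 0, 0, 0.046, 0, 0.2, 0.015, 0, 0, 0, 0.2, 0.015, 0, 0, 0, 0.2, 0.015, 0, 0, 0, 0.2, 0.01, 0, 0, 0, 0.2, 0.015, 0, 0, 0, 0.2, 0.015, 0, 0, 0, 0.2, 0.015, 0, 0, 0, 0.2, 0.015, 0, 0, 0, 0.2, 0.015, 0, 0, 0, 0.2, 0.015, 0, 0, 0]
}}

```text
time: 13.42
position: [0.6104, -0.1084, 0.0963]
tool_rot: [0.763, 0.646, -0.001, 0.002]
ft_force: [-0.7, -7.7, -1.8]
grip_width: 0.0522
grip_force: 3.8
```

Request:
{"name": "arm_command", "arguments": {
  "deltas": [0.2, 0.015, 0, 0, 0, 0.2, 0.015, 0, 0, 0, 0.2, 0.015, 0, 0, 0, 0.2, 0.015, 0, 0, 0, 0.2, 0.015, 0, 0, 0, 0.2, 0.01, 0, 0, 0, 0.2, 0.01, 0, 0, 0, 0.2, 0, 0, 0, 0]
}}

```text
time: 14.42
position: [0.6262, -0.0137, 0.0968]
tool_rot: [0.763, 0.647, -0.001, 0.001]
ft_force: [-1.0, -4.2, 1.3]
grip_width: 0.0518
grip_force: 2.2
```

```bash
python3 - <<'E'
from m import *
st(); im,d=snap("top"); i2,_=snap("scene")
cv2.imwrite("pics/c6.png",np.hstack([cv2.resize(im[140:290,150:350],(400,300)),cv2.resize(i2[150:270,220:380],(400,300))])[:,:,::-1])
E
```

```text
t 14.43 stand xy [ 0.0653 -0.0734] z 0.0968 yawerr 0.003 F [-1.  -4.2  1.3] q6 -0.03 w 0.0518
```

View pics/c6.png

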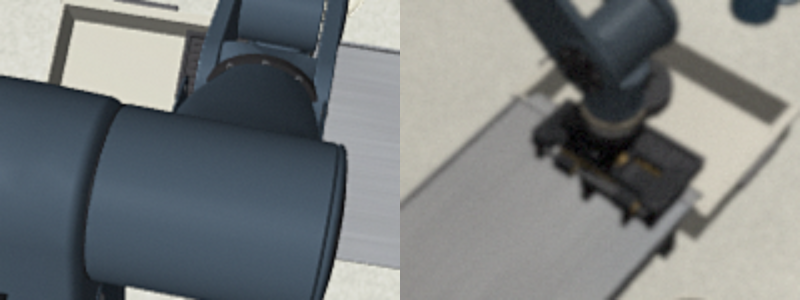

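Request:
{"name": "arm_command", "arguments": {
  "deltas": [0.2, 0.01, 0, 0, 0, 0.2, 0.01, 0, 0, 0, 0.2, 0.01, 0, 0, 0, 0.2, 0.01, 0, 0, 0, 0.2, 0.008, 0, 0, 0, 0.2, 0.008, 0, 0, 0, 0.2, 0.008, 0, 0, 0, 0.2, 0, 0, 0, 0]
}}

```text
time: 15.52
position: [0.6369, 0.0503, 0.0954]
tool_rot: [0.763, 0.646, -0.0, -0.0]
ft_force: [0.0, 0.1, -0.0]
grip_width: 0.0522
grip_force: 0.0
```

```bash
cat > g.py <<'E'
from m import *
st(); im,d=snap("top"); W,_=measure(im,d); S=sf(W); z=W[...,2]
k=(im.max(2)<90)&(abs(S[...,0])<.14)&(S[...,1]>-.1)&(S[...,1]<.235)&(z>.01)&(z<.14)
n,l,s,c=cv2.connectedComponentsWithStats(k.astype(np.uint8))
for i in range(1,n):
    if s[i,4]>60:
        p=S[l==i]; q=z[l==i]; A=np.c_[p,np.ones(len(p))]; f=np.linalg.lstsq(A,q,rcond=None)[0]
        print(s[i,4],p.min(0).round(3),p.max(0).round(3),np.percentile(q,[3,50,97]).round(3),"slope",f[:2].round(2))
E
python3 g.py
```

```text
t 15.53 stand xy [ 0.0652 -0.0084] z 0.0954 yawerr 0.002 F [ 0.   0.1 -0. ] q6 0.07 w 0.0522
```

Request:
{"name": "arm_command", "arguments": {
  "deltas": [0.2, -0.01, 0, -0.04, 0, 0.2, -0.04, 0, -0.04, 0, 0.2, -0.06, 0, 0, 0, 0.2, -0.06, 0, 0, 0, 0.2, -0.06, 0, 0, 0, 0.2, -0.06, 0, 0, 0, 0.2, 0, 0, 0, 0]
}}

```text
time: 16.45
position: [0.5879, -0.2421, 0.1756]
tool_rot: [0.766, 0.643, -0.0, 0.001]
ft_force: [-0.0, 0.2, -0.6]
grip_width: 0.0523
grip_force: 0.0
```

```bash
sed -i '$a cv2.imwrite("pics/c7.png",cv2.resize(im[130:290,150:420],(800,474))[:,:,::-1])' g.py; python3 g.py
```

```text
t 16.45 stand xy [ 0.0656 -0.3049] z 0.1756 yawerr -0.006 F [-0.   0.2 -0.6] q6 -0.39 w 0.0523
dark 331 [251. 173.] [0.653  0.0902] [0.032 0.096] 79.8 z [0.108 0.118 0.123]
795 [0.026 0.018] [0.123 0.091] [0.02  0.086 0.123] slope [ 0.   -1.59]
1207 [-0.118  0.109] [-0.01   0.216] [0.035 0.04  0.044] slope [0.   0.02]
```

View pics/c7.png

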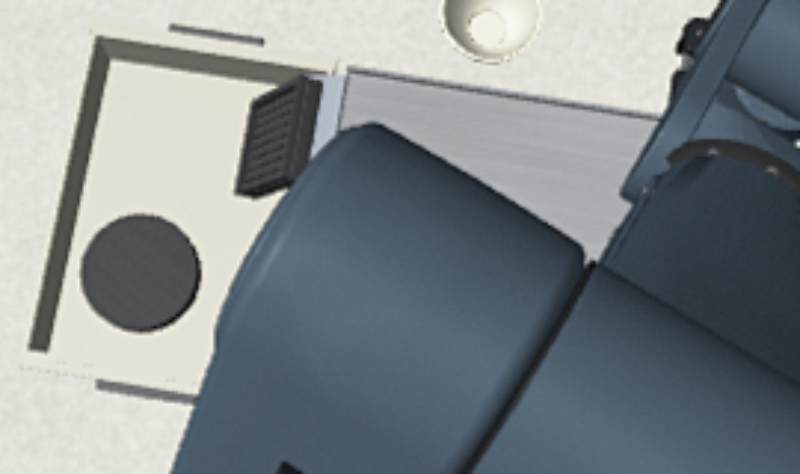

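The griddle (280,135) stands steeply (about 58°) against the gate edge, its foot on the tub floor at y≈0.09 and its top at y≈0.018, z≈0.12. Pushing its top forward will lay it down inside the tub, beside the weight.

Request:
{"name": "arm_command", "arguments": {
  "deltas": [0.2, 0.06, 0.003, 0, 0, 0.2, 0.06, 0.003, 0, 0, 0.2, 0.06, 0, 0, 0, 0.2, 0.06, 0, 0, 0, 0.2, 0.04, 0, 0.04, 0, 0.2, 0.005, 0, 0.035, 0, 0.2, 0.012, 0, 0, 0, 0.2, 0.012, 0, 0, 0, 0.2, 0.012, 0, 0, 0, 0.2, 0.012, 0, 0, 0, 0.2, 0, 0, 0, 0]
}}

```text
time: 17.88
position: [0.6508, 0.0922, 0.1014]
tool_rot: [0.763, 0.646, 0.001, 0.0]
ft_force: [0.2, -0.3, 0.1]
grip_width: 0.0524
grip_force: 0.0
```

Request:
{"name": "arm_command", "arguments": {
  "deltas": [0.2, 0.012, 0, 0, 0, 0.2, 0.012, 0, 0, 0, 0.2, 0.012, 0, 0, 0, 0.2, 0, 0, 0, 0]
}}

```text
time: 18.38
position: [0.6561, 0.1279, 0.1005]
tool_rot: [0.763, 0.646, 0.0, -0.0]
ft_force: [-0.6, -0.8, 0.9]
grip_width: 0.0524
grip_force: 0.0
```

Request:
{"name": "arm_command", "arguments": {
  "deltas": [0.2, -0.02, 0, -0.04, 0, 0.2, -0.05, 0, -0.04, 0, 0.2, -0.06, 0, 0, 0, 0.2, -0.06, 0, 0, 0, 0.2, -0.06, 0, 0, 0, 0.2, -0.06, 0, 0, 0, 0.2, -0.06, 0, 0, 0, 0.2, 0, 0, 0, 0]
}}

```text
time: 19.38
position: [0.5941, -0.2423, 0.1795]
tool_rot: [0.766, 0.643, 0.0, 0.001]
ft_force: [0.3, 0.4, -1.0]
grip_width: 0.0523
grip_force: 0.0
```

```bash
sed -i 's/c7/c8/' g.py; python3 g.py
```

```text
t 19.38 stand xy [ 0.0718 -0.3041] z 0.1795 yawerr -0.006 F [ 0.3  0.4 -1. ] q6 -0.39 w 0.0523
dark 317 [251. 172.] [0.6526 0.09  ] [0.031 0.096] 79.7 z [0.107 0.118 0.123]
786 [0.026 0.017] [0.122 0.091] [0.021 0.084 0.123] slope [-0.01 -1.59]
1208 [-0.118  0.109] [-0.01   0.215] [0.035 0.04  0.044] slope [0.   0.02]
```

View pics/c8.png

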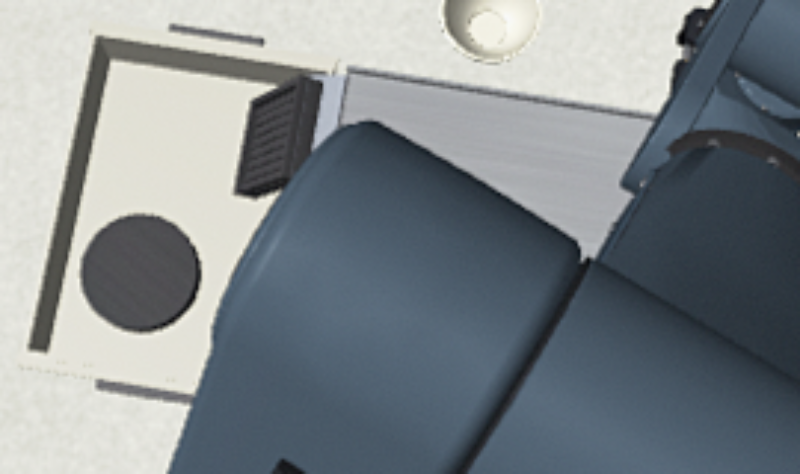

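The griddle measures the same as before, so it must have rocked back onto the gate. I'll use numbers from both cameras while pushing further, without more pictures.

```bash
cat > s.py <<'E'
from h import *
st()
for n in("scene","top"):
    im,d=snap(n); vv,uu=np.mgrid[:420,:560]; W=world(n,uu,vv,d).reshape(420,560,3); S=sf(W); z=W[...,2]
    k=(im.max(2)<90)&(d>0)&(S[...,0]>-.0)&(S[...,0]<.14)&(S[...,1]>-.02)&(S[...,1]<.23)&(z>.012)&(z<.14)
    print(n,k.sum())
    for y in np.arange(-.02,.23,.01):
        q=k&(S[...,1]>=y)&(S[...,1]<y+.01)
        if q.sum()>8: print(round(y,2),q.sum(),"x",np.percentile(S[q][:,0],[5,95]).round(3),"z",np.percentile(z[q],[5,50,95]).round(3))
E
python3 s.py
```

```text
t 19.43 stand xy [ 0.0713 -0.3013] z 0.1793 yawerr -0.003 F [ 0.4  0.4 -0.2] q6 -0.39 w 0.0523
scene 265
0.01 74 x [0.039 0.132] z [0.023 0.111 0.116]
0.02 110 x [0.037 0.124] z [0.086 0.115 0.12 ]
0.03 54 x [0.041 0.126] z [0.072 0.081 0.119]
0.06 9 x [0.122 0.125] z [0.031 0.037 0.056]
top 754
0.01 22 x [0.067 0.117] z [0.11  0.112 0.114]
0.02 108 x [0.052 0.118] z [0.111 0.115 0.12 ]
0.03 127 x [0.034 0.116] z [0.117 0.12  0.124]
0.04 88 x [0.027 0.118] z [0.083 0.097 0.116]
0.05 105 x [0.027 0.116] z [0.067 0.079 0.092]
0.06 102 x [0.027 0.116] z [0.045 0.06  0.075]
0.07 92 x [0.027 0.117] z [0.03  0.04  0.056]
0.08 100 x [0.03  0.116] z [0.018 0.024 0.038]
0.09 10 x [0.041 0.108] z [0.019 0.022 0.024]
```

Request:
{"name": "arm_command", "arguments": {
  "deltas": [0.2, 0.06, 0, 0, 0, 0.2, 0.06, 0, 0, 0, 0.2, 0.06, 0, 0, 0, 0.2, 0.06, 0, 0, 0, 0.2, 0.04, 0, 0.04, 0, 0.2, 0.005, 0, 0.038, 0, 0.2, 0.01, 0, 0, 0, 0.2, 0.01, 0, 0, 0, 0.2, 0, 0, 0, 0]
}}

```text
time: 20.65
position: [0.6461, 0.0637, 0.1033]
tool_rot: [0.763, 0.646, 0.001, 0.001]
ft_force: [-0.3, -2.9, -2.2]
grip_width: 0.0521
grip_force: 1.2
```

```bash
python3 s.py
```

```text
t 20.65 stand xy [0.0721 0.0063] z 0.1033 yawerr 0.002 F [-0.3 -2.9 -2.2] q6 0.09 w 0.0521
scene 187
-0.01 37 x [0.041 0.109] z [0.106 0.123 0.136]
0.0 16 x [0.046 0.11 ] z [0.108 0.119 0.133]
0.01 39 x [0.047 0.137] z [0.013 0.11  0.117]
0.02 25 x [0.042 0.122] z [0.086 0.104 0.121]
0.03 46 x [0.037 0.126] z [0.068 0.08  0.124]
top 0
```

Request:
{"name": "arm_command", "arguments": {
  "deltas": [0.2, 0.01, 0, 0, 0, 0.2, 0.01, 0, 0, 0, 0.2, 0.005, 0, 0, 0, 0.2, 0, 0, 0, 0]
}}

```text
time: 21.25
position: [0.6497, 0.0889, 0.1016]
tool_rot: [0.763, 0.646, 0.0, -0.0]
ft_force: [0.0, -1.0, -0.1]
grip_width: 0.0521
grip_force: 0.4
```

```bash
python3 s.py
```

```text
t 21.25 stand xy [0.0714 0.0317] z 0.1016 yawerr 0.002 F [ 0.  -1.  -0.1] q6 0.13 w 0.0521
scene 337
0.01 21 x [0.044 0.137] z [0.015 0.052 0.139]
0.02 41 x [0.041 0.108] z [0.103 0.12  0.138]
0.03 23 x [0.046 0.132] z [0.071 0.105 0.127]
0.04 49 x [0.047 0.123] z [0.092 0.105 0.119]
0.05 122 x [0.039 0.121] z [0.052 0.071 0.127]
0.06 70 x [0.038 0.124] z [0.026 0.038 0.066]
0.07 9 x [0.123 0.125] z [0.024 0.037 0.051]
top 6
```

Request:
{"name": "arm_command", "arguments": {
  "deltas": [0.2, 0.015, 0, 0, 0, 0.2, 0.015, 0, 0, 0, 0.2, 0, 0, 0, 0, 0.2, 0, 0, 0, 0]
}}

```text
time: 21.85
position: [0.654, 0.1174, 0.1011]
tool_rot: [0.763, 0.646, -0.001, 0.0]
ft_force: [-0.7, -0.8, -1.5]
grip_width: 0.0518
grip_force: 0.8
```

```bash
python3 s.py
```

```text
t 21.85 stand xy [0.0709 0.0606] z 0.1011 yawerr 0.002 F [-0.7 -0.8 -1.5] q6 0.18 w 0.0518
scene 540
0.01 16 x [0.125 0.139] z [0.015 0.028 0.048]
0.03 10 x [0.072 0.138] z [0.069 0.074 0.077]
0.04 13 x [0.041 0.109] z [0.113 0.126 0.137]
0.05 42 x [0.036 0.108] z [0.102 0.117 0.136]
0.06 105 x [0.039 0.121] z [0.026 0.066 0.122]
0.07 317 x [0.04  0.123] z [0.021 0.063 0.112]
0.08 33 x [0.041 0.124] z [0.033 0.123 0.127]
top 10
0.03 10 x [0.005 0.133] z [0.073 0.076 0.078]
```

The plate is now standing on its 24 mm end face, so it needs to go past vertical. Pushing on.

Request:
{"name": "arm_command", "arguments": {
  "deltas": [0.2, 0.012, 0, 0, 0, 0.2, 0.012, 0, 0, 0, 0.2, 0.012, 0, 0, 0, 0.2, 0.012, 0, 0, 0, 0.2, 0, 0, 0, 0, 0.2, 0, 0, 0, 0]
}}

```text
time: 22.7
position: [0.6624, 0.1651, 0.1015]
tool_rot: [0.764, 0.646, -0.0, -0.0]
ft_force: [0.5, -0.2, 0.4]
grip_width: 0.052
grip_force: 0.0
```

```bash
python3 s.py
```

```text
t 22.7 stand xy [0.0712 0.109 ] z 0.1015 yawerr 0.001 F [ 0.5 -0.2  0.4] q6 0.25 w 0.052
scene 676
0.01 15 x [0.128 0.14 ] z [0.014 0.029 0.045]
0.09 108 x [0.037 0.115] z [0.013 0.027 0.137]
0.1 91 x [0.043 0.121] z [0.02  0.029 0.127]
0.11 60 x [0.038 0.121] z [0.024 0.029 0.118]
0.12 71 x [0.039 0.121] z [0.023 0.028 0.033]
0.13 59 x [0.04  0.123] z [0.024 0.028 0.033]
0.14 65 x [0.04  0.121] z [0.025 0.029 0.033]
0.15 46 x [0.041 0.123] z [0.025 0.029 0.032]
0.16 53 x [0.039 0.123] z [0.022 0.028 0.033]
0.17 42 x [0.04  0.123] z [0.024 0.029 0.033]
0.18 37 x [0.036 0.124] z [0.023 0.028 0.032]
0.19 14 x [0.062 0.123] z [0.021 0.027 0.03 ]
0.2 11 x [0.059 0.123] z [0.022 0.027 0.031]
top 40
0.03 22 x [0.004 0.133] z [0.072 0.075 0.078]
0.1 11 x [0.029 0.044] z [0.013 0.028 0.032]
```

It lies flat in the tub (z≈0.029 all over). I'll lift clear, back away and check everything.

Request:
{"name": "arm_command", "arguments": {
  "deltas": [0.2, 0, 0, -0.05, 0, 0.2, 0, 0, -0.05, 0, 0.2, -0.055, -0.02, -0.02, 0, 0.2, -0.055, -0.02, 0, 0, 0.2, -0.055, -0.02, 0, 0, 0.2, -0.055, -0.02, 0, 0, 0.2, -0.055, -0.02, 0, 0, 0.2, -0.055, -0.02, 0, 0, 0.2, -0.03, 0, 0, 0, 0.2, 0, 0, 0, 0]
}}

```text
time: 24.05
position: [0.4839, -0.1725, 0.2219]
tool_rot: [0.765, 0.644, 0.0, 0.001]
ft_force: [0.3, -0.3, -0.9]
grip_width: 0.0518
grip_force: 0.0
```

```bash
python3 - <<'E'
from m import *
st(); im,d=snap("top"); vv,uu=np.mgrid[:420,:560]; W=world("top",uu,vv,d).reshape(420,560,3); S=sf(W); z=W[...,2]
k=(im.max(2)<90)&(abs(S[...,0])<.14)&(S[...,1]>.02)&(S[...,1]<.235)&(z>.02)&(z<.14)
n,l,s,c=cv2.connectedComponentsWithStats(k.astype(np.uint8))
for i in range(1,n):
    if s[i,4]>60: p=S[l==i]; print(s[i,4],p.min(0).round(3),p.max(0).round(3),np.percentile(z[l==i],[3,50,97]).round(3))
for y in(.01,.02,.03,.05):
    q=(abs(S[...,1]-y)<.004)&(S[...,0]>0)&(S[...,0]<.13); print(y,np.median(z[q]).round(3))
a=np.load("topi.npy").astype(int); df=np.abs(a-im).max(2)
for nm,(u,v) in dict(bowl=(316,134),mug=(103,190),soap=(448,200)).items(): print(nm,(df[v-20:v+20,u-20:u+20]>40).sum())
E
```

```text
t 24.05 stand xy [-0.0485 -0.2537] z 0.2219 yawerr -0.004 F [ 0.3 -0.3 -0.9] q6 -0.39 w 0.0518
1355 [0.026 0.099] [0.123 0.218] [0.025 0.03  0.034]
1209 [-0.118  0.109] [-0.01   0.216] [0.034 0.04  0.044]
0.01 0.087
0.02 0.082
0.03 0.078
0.05 0.006
bowl 1341
mug 616
soap 1205
```

```bash
python3 - <<'E'
from h import *
for n in("top","scene"):
    im,d=snap(n); d0=np.load(n+"d.npy"); a=np.load(n+"i.npy").astype(int); print(n,"mean colour change",np.median(im.astype(int)-a,axis=(0,1)))
    P=dict(bowl=(316,134),mug=(103,190),soap=(448,200)) if n=="top" else dict(bowl=(336,283),mug=(364,145),soap=(213,346))
    for nm,(u,v) in P.items(): e=np.abs(d-d0)[v-18:v+18,u-18:u+18]; print(nm,(e>.02).sum(),np.median(e).round(4), d[v,u],d0[v,u])
E
```

```text
top mean colour change [46. 46. 44.]
bowl 9 0.0023 1.2479812 1.2444434
mug 16 0.002 1.2051768 1.2055594
soap 192 0.0026 1.1100373 1.1068832
scene mean colour change [9. 9. 9.]
bowl 6 0.0027 1.3968341 1.3936882
mug 19 0.004 1.6584957 1.670627
soap 8 0.0024 1.1628319 1.161514
```

```bash
python3 -c "
from rig import order
print(order.hand_in())"
```

```text
the job is handed in; nothing more can be done
None
```

The job is handed in at about 24 s on the clock: the gate is fully down, and the weight and griddle lie flat inside the tub, clear of the stand and gate, though both appear to have ended upside down; the soap, mug and bowl did not move.

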